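Find the hidden catch tile of the bead chest and press it

TASK

One of the five square wooden tiles set flush in the bead chest's flat lid panel is a hidden push catch; the other four are solid. Feel along the row with the fingertips until you find the one that gives, and press it down so that the chest's drawer springs out by itself, then take the hand away so that the tile comes back up. Do not touch the drawer, and leave the other things on the chest and table where they are; nothing is to be picked up.

Things in the scene. Friction and masses are not known exactly. Their poses are not given: they have to be found in the camera images.
- chest: Low wooden bead chest, fixed to the table, 200 mm deep (its x), 300 mm wide (its y), 85 mm high. Origin: centre of its underside; z up; the drawer front is on its -x side, towards the robot. Its top is a flat level panel, 85 mm above the table, with a row of five identical square tiles along its y.
- tile0 (a point): Centre of the top of the tile in place 0 of the row (0 at the chest's -y end, 4 at +y), flush with the panel; axes as the chest. A 48 x 48 mm tile in a 52 x 52 mm opening (2 mm gap all round), 56 mm from the next, row 20 mm to the -x side of the chest's centre. Which place holds the catch changes every time and cannot be seen; the other four tiles are rigid.
- tile1 (a point): Centre of the top of the tile in place 1 of the row (0 at the chest's -y end, 4 at +y), flush with the panel; axes as the chest. A 48 x 48 mm tile in a 52 x 52 mm opening (2 mm gap all round), 56 mm from the next, row 20 mm to the -x side of the chest's centre. Which place holds the catch changes every time and cannot be seen; the other four tiles are rigid.
- tile2 (a point): Centre of the top of the tile in place 2 of the row (0 at the chest's -y end, 4 at +y), flush with the panel; axes as the chest. A 48 x 48 mm tile in a 52 x 52 mm opening (2 mm gap all round), 56 mm from the next, row 20 mm to the -x side of the chest's centre. Which place holds the catch changes every time and cannot be seen; the other four tiles are rigid.
- tile3 (a point): Centre of the top of the tile in place 3 of the row (0 at the chest's -y end, 4 at +y), flush with the panel; axes as the chest. A 48 x 48 mm tile in a 52 x 52 mm opening (2 mm gap all round), 56 mm from the next, row 20 mm to the -x side of the chest's centre. Which place holds the catch changes every time and cannot be seen; the other four tiles are rigid.
- tile4 (a point): Centre of the top of the tile in place 4 of the row (0 at the chest's -y end, 4 at +y), flush with the panel; axes as the chest. A 48 x 48 mm tile in a 52 x 52 mm opening (2 mm gap all round), 56 mm from the next, row 20 mm to the -x side of the chest's centre. Which place holds the catch changes every time and cannot be seen; the other four tiles are rigid.
- catch (a joint): How far the catch tile is pressed below flush, in m: 0 up and flush, 0.006 fully down. It lets the drawer go at about 0.0045 and springs back up when released. The spring takes 2 N to start and 5 to 6 N to go fully down. The reading does not tell in which place the tile is.
- drawer_slide (a joint): How far the drawer has come out, in m: 0 shut, 0.05 fully out. Shut and held by the catch at the start; once let go a spring drives it fully out towards the chest's -x within about half a second, and it stays there.
- drawer: The drawer. Its front board, 10 mm thick, 282 mm wide, 64 mm high, without a handle, fills the chest's -x side and stays below the panel. The origin coincides with the chest's while the drawer is shut; axes as the chest. Not to be touched.
- ring_gauge: Bystander: loose brass ring, 30 mm across, 10 mm high, lying on the panel behind the tiles (chest's +x side), its centre 55 to 75 mm beyond the chest's centre. Origin: centre of its underside.
- bobbin: Bystander: loose metal bobbin, 26 mm across, 22 mm high, upright on the panel behind the tiles, its centre 55 to 75 mm beyond the chest's centre. Origin: centre of its underside.
- bead_dish: Bystander: loose round glass dish, 100 mm across, 30 mm high, on the table right of the chest. Origin: centre of its underside.
- pliers: Bystander: loose bent-nose pliers with blue handles, about 140 mm long, 12 mm thick, lying on the 12 mm thick purple mat block right of the chest. Origin: underside near the pivot.
- mandrel: Bystander: loose wooden ring mandrel standing upright, 243 mm high, foot 72 mm across, beyond the chest on the left. Origin: centre of its underside.
- awl: Bystander: loose awl, 150 mm long, lying on the table at the right. Origin: under its middle.

How it is judged (in metres and radians):
On the way:
1. the catch tile is pressed in (value of joint catch above 0.003 m).
At the end, for the whole second after the job is handed in: The drawer stands at least 45 mm out and at rest, and the catch tile is back up, within 1.5 mm of flush (value of joint drawer_slide above 0.045 m and velocity of joint drawer_slide below 0.01 m/s and value of joint catch below 0.0015 m); the robot touches nothing.
It fails at once if the drawer is touched by the robot (contact force between any of the fingers, the arm and drawer above 0.5 N).
It fails at once if a bystander is lifted, or moved by more than 10 mm (distance of any of ring_gauge, bobbin, bead_dish, pliers, mandrel, awl from where it was at the start of the episode above 0.01 m).
It also fails if it takes over 40 s, if anything falls off the work surface, if the arm or the gripper's body presses on something with over 40 N, if the wrist force passes 120 N, or if a joint passes its speed limit or range.

ROBOT

A 6-joint arm with a two-finger parallel gripper is mounted at the origin on the work surface. World frame = base frame: x ahead of the robot, y to its left, z up, the work surface at z = 0. Lengths are in m, angles in degrees, forces in N, time in s.
With the tool pointing down it reaches from about 0.3 to 1 m from the base axis. Payload 5.1 kg.
Tool frame: the origin (TCP) lies at the very end of the fingers, on their centre line; the grasp point (between the pads) lies 19 mm behind it; z points along the fingers, y is the direction in which the jaws open and shut (so a half turn about z gives the same grasp; the last joint's range is limited). The gripper opens to 95 mm and grips with 3 to 60 N. Pads are 20 mm wide; open, the fingers measure 119 mm over their backs; the gripper's body (75 mm by 180 mm) begins 59 mm behind the grasp point.
Start: joints at [58.637, 7.093, 94.555, -0, 78.352, -4.733], TCP at [0.291, 0.581, 0.215] pointing down, gripper open.
Joint ranges: [-149.61, 149.61], [-58.7, 133.49], [1.44, 155.28], [-77.14, 257.14], [18.33, 153.61], [-166.67, 166.67]. Speed limits (degrees/s): [147.25, 147.25, 180, 180, 180, 180].

INTERFACE

Orientations are given as a 3x3 rotation matrix whose columns are the frame's x, y, z axes.
In Python, from workcell import ctrl gives the robot as it stands. The module is installed in compiled form; this text tells all that it offers.
- The arm moves only by the tool play_rows, never from a script. Its argument "rows" is a list of rows, each a list of 7 numbers: the shift along the world's x, y, z in m, then the turn, a rotation vector about the world's x, y, z in degrees, then the opening, from 0 (shut) to 1 (fully open). In form: [[tx, ty, tz, wx, wy, wz, grip], ...]. A call has 1 to 20 rows; each row is the pose to reach, as a shift and turn from the pose commanded when the call began; what a row does not reach only later rows make up. A row lasts 1/8 s, in which the tool goes at most 62.5 mm and 10.7 degrees, less where a joint would pass 70% of its speed; a pose out of reach is approached as far as the arm can. A call with a gripper value outside its range is refused whole. The fingers move at their own pace and stop on an object; the grip force is fixed at half the most. Time passes only in rows, so rows that repeat a pose let the fingers close. It gives the time, the measured TCP pose, the force and the opening at its end, in the units of the state.
- ctrl.sense(): the state, without advancing time (a new reading comes with each control period).
- ctrl.read_camera(name): name is "side" or "top"; returns a dict with "img" (420x560x3 uint8, blue, green, red), "vfov" (degrees; the focal length in pixels is half the picture's height over the tangent of half this angle, whatever the lens; pixels are square), "cx", "cy" (the principal point, pixels), "R" (3x3) and "t" (3): a world point X has camera coordinates R X + t. Camera axes: x right, y down, z forward; pixel columns grow to the right and rows downward; lengths in m; the calibration is good to about 2 mm. A picture is of the moment at which its call begins. There is no depth.
- ctrl.close_job(): hands the job in, once; it reports no verdict.
Trained networks look in a picture, given as the dict that the camera call returned (one of the last four; its "shot" number tells which), for a name from the list of things; names that differ only in an ending like _2 or _b are one class to them, and where a whole thing is asked for, a point or a joint stands for the part that bears it (a point fixed in the world has none). Each returns a list of dicts, best first, with "p" (0 to 1); they miss things now and then, are a little off and sometimes report something else, mostly with a low value. They report only what shows in the picture. A call takes as long as a camera call.
- ctrl.spot_in(picture, label): "extent" ([left, top, width, height] in pixels, round what is visible of it).
- ctrl.cut_out(picture, label): "region" (420x560 bool, what is visible of it) and "extent" ([left, top, width, height] in pixels, round what is visible of it).
- ctrl.spot_point(picture, label): "xy" ([column, row] in pixels: a listed point, or the origin of a listed thing).
The state is a dict: "time": time; "q": joint angles; "qd": joint speeds; "joint_torque": joint torques, N m; "tool_pos": TCP position; "ee_rot": TCP orientation; "ft_force": force on the tool from outside, world axes, zero at the start; "wrist_torque": the same for the moment, N m; "width": finger opening in m.
Only numpy, scipy, OpenCV 4.12 (cv2) and the standard library are available. Lean on these libraries where they do the work, as an engineer would, in place of code of your own. Each camera call takes 0.05 s, during which the arm holds its last target. There are 200 camera calls.

## Working session

There is one attempt and no reset: what is moved stays moved. The work goes in short steps, Python scripts to look and compute and a tool call to move; the robot and the scene stay as the last step left them, time stands still between calls to the robot, and variables do not carry over. Pictures are saved under pics/ and viewed, about 8 in all and at most 12, crops included, and the job is handed in when it is done.

Besides the shell and the picture viewer there is one more tool, called after "Request:" in YAML: its name, and indented under it one key for each argument. play_rows: Moves the arm, as the interface text tells. Its arguments: {"type":"object","properties":{"rows":{"type":"array"}},"required":["rows"]}

```bash
mkdir -p pics
cat > h.py <<'E'
import numpy as np, cv2
from workcell import ctrl
def ray(p,uv,z):
    f=p["img"].shape[0]/2/np.tan(np.radians(p["vfov"]/2))
    R=np.array(p["R"]);t=np.array(p["t"])
    d=R.T@np.array([(uv[0]-p["cx"])/f,(uv[1]-p["cy"])/f,1]);c=-R.T@t
    return c+d*(z-c[2])/d[2]
E
python3 - <<'E'
from h import *
ps={}
for n in("top","side"):
    p=ctrl.read_camera(n);cv2.imwrite(f"pics/{n}0.png",p["img"])
    for l,z in[(f"tile{i}",.085) for i in range(5)]+[("ring_gauge",.085),("bobbin",.085),("mandrel",0),("chest",0)]:
        r=ctrl.spot_point(p,l)
        for q in r[:1]: print(n,l,round(q["p"],2),np.round(q["xy"],1),ray(p,q["xy"],z).round(4))
s=ctrl.sense();print(s["time"],s["tool_pos"],s["ee_rot"],s["ft_force"],s["width"])
E
```

```text
top tile0 0.9 [210.2 240. ] [0.4758 0.1101 0.085 ]
top tile1 0.9 [210.2 240. ] [0.4758 0.1101 0.085 ]
top tile2 0.9 [210.2 240. ] [0.4758 0.1101 0.085 ]
top tile3 0.9 [210.2 240. ] [0.4758 0.1101 0.085 ]
top tile4 0.9 [210.2 240. ] [0.4758 0.1101 0.085 ]
top ring_gauge 0.63 [271.4 200.4] [ 0.5813 -0.0473  0.085 ]
top bobbin 0.51 [231.5 197.9] [0.587  0.0578 0.085 ]
top mandrel 0.77 [125.5 159.3] [0.7103 0.3813 0.    ]
top chest 0.75 [254.7 229.3] [0.512  0.0028 0.    ]
side tile0 0.89 [245.3 183.7] [0.4875 0.0495 0.085 ]
side tile1 0.89 [245.3 183.7] [0.4875 0.0495 0.085 ]
side tile2 0.89 [245.3 183.7] [0.4875 0.0495 0.085 ]
side tile3 0.89 [245.3 183.7] [0.4875 0.0495 0.085 ]
side tile4 0.89 [245.3 183.7] [0.4875 0.0495 0.085 ]
side ring_gauge 0.63 [286.5 198.4] [ 0.5848 -0.0522  0.085 ]
side bobbin 0.47 [270.8 177.9] [0.5702 0.0539 0.085 ]
side mandrel 0.65 [281.5 135.6] [0.72  0.388 0.   ]
side chest 0.95 [257.5 211.8] [0.5126 0.0068 0.    ]
1.0 [0.29138287 0.58102195 0.21466645] [[-8.93925546e-01  4.48215481e-01  3.82470636e-05]
 [ 4.48215481e-01  8.93925547e-01  1.20230256e-06]
 [-3.36511366e-05  1.82176950e-05 -9.99999999e-01]] [ 0.41362829 -0.33135019 -0.3996032 ] 0.09493097806829741
```

Run:
```python
from h import *
p=ctrl.read_camera("top")
c=p["img"][150:300,150:330];cv2.imwrite("pics/c.png",cv2.resize(c,None,fx=4,fy=4,interpolation=cv2.INTER_CUBIC))
```

```text
(no output)
```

View pics/c.png

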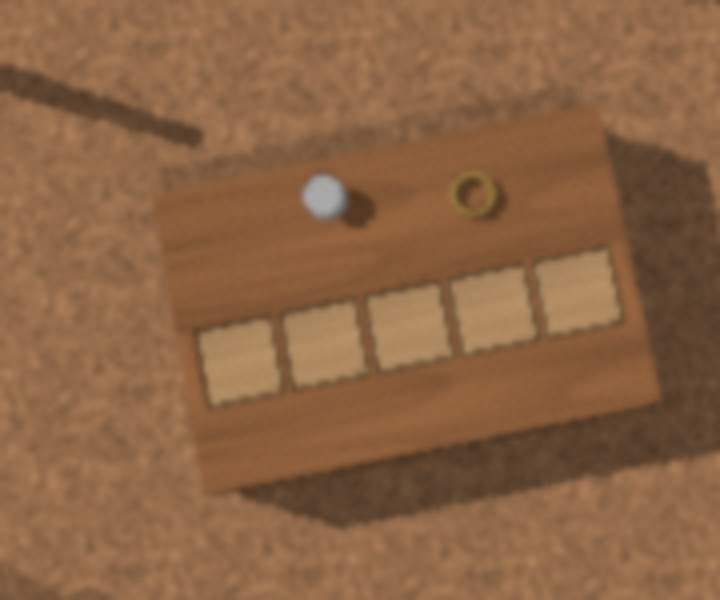

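View pics/side0.png

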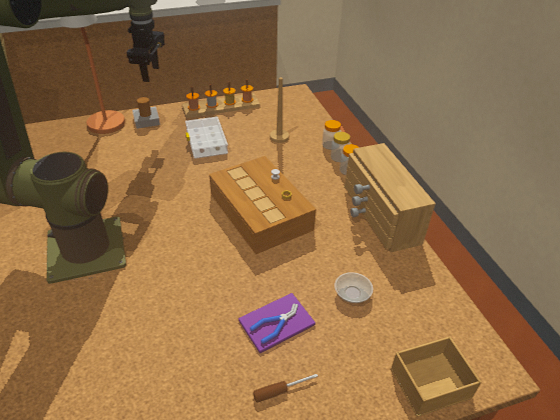

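The crop shows the five tiles centred at about (240,362), (324,344), (408,327), (493,309) and (578,291), running from tile4 to tile0. The bobbin is at (325,197) and the ring at (473,194), both behind the row. The side view shows a clear path from the hand to the chest.

Run:
```python
from h import *
p=ctrl.read_camera("top");s=ctrl.sense()
px=[(578,291),(493,309),(408,327),(324,344),(240,362)]
P=np.array([ray(p,(150+(x+.5)/4-.5,150+(y+.5)/4-.5),.085) for x,y in px])
A=np.c_[np.arange(5)-2,np.ones(5)];c=np.linalg.lstsq(A,P,rcond=None)[0]
print(P.round(4),"pitch",np.linalg.norm(c[0]),"fit",(A@c).round(4),"yaw",np.degrees(np.arctan2(-c[0][0],c[0][1])))
print((A@c-s["tool_pos"]).round(4))
```

```text
[[ 0.5242 -0.1073  0.085 ]
 [ 0.5119 -0.0523  0.085 ]
 [ 0.4995  0.0027  0.085 ]
 [ 0.4878  0.0571  0.085 ]
 [ 0.4755  0.1116  0.085 ]] pitch 0.056054893471753756 fit [[ 0.5241 -0.1071  0.085 ]
 [ 0.5119 -0.0524  0.085 ]
 [ 0.4998  0.0024  0.085 ]
 [ 0.4876  0.0571  0.085 ]
 [ 0.4755  0.1118  0.085 ]] yaw 12.528403420331012
[[ 0.2327 -0.6881 -0.1296]
 [ 0.2206 -0.6334 -0.1296]
 [ 0.2084 -0.5787 -0.1296]
 [ 0.1962 -0.5239 -0.1296]
 [ 0.1841 -0.4692 -0.1296]]
```

Request:
play_rows:
  rows:
    - [0.04,-0.1,0,0,0,0,0]
    - [0.08,-0.2,0,0,0,0,0]
    - [0.11,-0.29,0,0,0,0,0]
    - [0.14,-0.36,0,0,0,0,0]
    - [0.17,-0.43,0,0,0,0,0]
    - [0.184,-0.469,0,0,0,0,0]
    - [0.184,-0.469,-0.05,0,0,0,0]
    - [0.184,-0.469,-0.1,0,0,0,0]
    - [0.184,-0.469,-0.1,0,0,0,0]
    - [0.184,-0.469,-0.1,0,0,0,0]
    - [0.184,-0.469,-0.1,0,0,0,0]
    - [0.184,-0.469,-0.1,0,0,0,0]

```text
time: 2.6
tool_pos: [0.4763, 0.1131, 0.1166]
ee_rot: [[-0.895, 0.447, 0.003], [0.447, 0.895, 0.001], [-0.003, 0.002, -1.0]]
ft_force: [0.0, 0.2, 0.0]
width: 0.0009
```

Request:
play_rows:
  rows:
    - [0,0,-0.01,0,0,0,0]
    - [0,0,-0.02,0,0,0,0]
    - [0,0,-0.026,0,0,0,0]
    - [0,0,-0.026,0,0,0,0]
    - [0,0,-0.026,0,0,0,0]

```text
time: 3.22
tool_pos: [0.4755, 0.112, 0.0887]
ee_rot: [[-0.894, 0.448, 0.0], [0.448, 0.894, 0.0], [-0.0, 0.0, -1.0]]
ft_force: [0.1, 0.5, -0.2]
width: 0.0005
```

Run:
```python
from h import *
s=ctrl.sense();print(s["time"],s["tool_pos"],s["ft_force"])
p=ctrl.read_camera("top");c=p["img"][150:300,150:330];cv2.imwrite("pics/c2.png",cv2.resize(c,None,fx=4,fy=4,interpolation=cv2.INTER_CUBIC))
```

```text
3.225 [0.4754983  0.1120166  0.08871457] [ 0.10846773  0.47807851 -0.16614427]
```

View pics/c2.png

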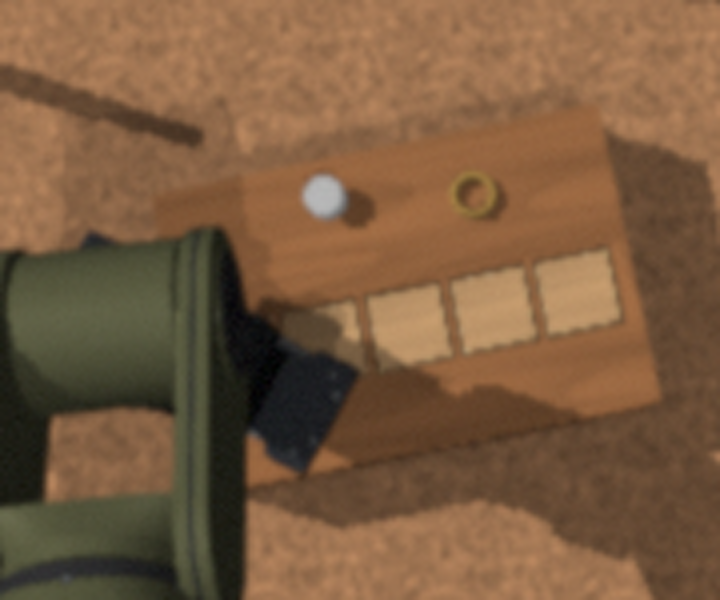

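The arm hides tile4 and part of tile3. The bobbin and ring are where they were. I'll press gently.

Request:
play_rows:
  rows:
    - [0,0,-0.002,0,0,0,0]
    - [0,0,-0.003,0,0,0,0]
    - [0,0,-0.004,0,0,0,0]
    - [0,0,-0.005,0,0,0,0]
    - [0,0,-0.005,0,0,0,0]

```text
time: 3.9
tool_pos: [0.4755, 0.112, 0.0852]
ee_rot: [[-0.894, 0.448, -0.001], [0.448, 0.894, -0.0], [0.0, -0.001, -1.0]]
ft_force: [-5.3, 0.1, 9.3]
width: 0.0009
```

With 9.3 N at z = 85.2 mm, tile4 is rigid. On to tile3.

Request:
play_rows:
  rows:
    - [0,0,0.015,0,0,0,0]
    - [0.006,-0.027,0.015,0,0,0,0]
    - [0.012,-0.055,0.015,0,0,0,0]
    - [0.012,-0.055,0.006,0,0,0,0]
    - [0.012,-0.055,0.003,0,0,0,0]
    - [0.012,-0.055,0.001,0,0,0,0]
    - [0.012,-0.055,0,0,0,0,0]
    - [0.012,-0.055,0,0,0,0,0]

```text
time: 4.9
tool_pos: [0.4868, 0.0576, 0.0852]
ee_rot: [[-0.895, 0.447, -0.002], [0.447, 0.895, -0.001], [0.002, -0.002, -1.0]]
ft_force: [-7.0, -2.3, 10.8]
width: 0.0008
```

Tile3 is rigid too. On to tile2.

Request:
play_rows:
  rows:
    - [0,0,0.015,0,0,0,0]
    - [0.006,-0.027,0.015,0,0,0,0]
    - [0.012,-0.055,0.015,0,0,0,0]
    - [0.012,-0.055,0.006,0,0,0,0]
    - [0.012,-0.055,0.003,0,0,0,0]
    - [0.012,-0.055,0.001,0,0,0,0]
    - [0.012,-0.055,0,0,0,0,0]
    - [0.012,-0.055,0,0,0,0,0]

```text
time: 5.9
tool_pos: [0.4987, 0.0029, 0.0853]
ee_rot: [[-0.895, 0.447, -0.002], [0.447, 0.895, -0.0], [0.002, -0.001, -1.0]]
ft_force: [-6.7, -0.7, 10.9]
width: 0.0001
```

Tile2 is rigid. On to tile1.

Request:
play_rows:
  rows:
    - [0,0,0.015,0,0,0,0]
    - [0.006,-0.027,0.015,0,0,0,0]
    - [0.012,-0.055,0.015,0,0,0,0]
    - [0.012,-0.055,0.006,0,0,0,0]
    - [0.012,-0.055,0.003,0,0,0,0]
    - [0.012,-0.055,0.001,0,0,0,0]
    - [0.012,-0.055,0,0,0,0,0]
    - [0.012,-0.055,0,0,0,0,0]

```text
time: 6.9
tool_pos: [0.5114, -0.0524, 0.0838]
ee_rot: [[-0.894, 0.448, 0.0], [0.448, 0.894, 0.0], [-0.0, 0.0, -1.0]]
ft_force: [-0.4, 0.5, 1.8]
width: 0.0004
```

Tile1 gives: the tool is 1.5 mm below the others at only 1.8 N. I'll press it down.

Request:
play_rows:
  rows:
    - [0,0,-0.002,0,0,0,0]
    - [0,0,-0.004,0,0,0,0]
    - [0,0,-0.0055,0,0,0,0]
    - [0,0,-0.0065,0,0,0,0]
    - [0,0,-0.0065,0,0,0,0]
    - [0,0,-0.0065,0,0,0,0]

```text
time: 7.65
tool_pos: [0.5119, -0.0527, 0.0791]
ee_rot: [[-0.894, 0.448, 0.0], [0.448, 0.894, 0.001], [-0.0, 0.001, -1.0]]
ft_force: [-6.6, 2.5, 13.7]
width: 0.0004
```

The tile has bottomed out about 6 mm down. Now I'll lift off and clear the view.

Request:
play_rows:
  rows:
    - [0,0,0.01,0,0,0,0]
    - [0,0,0.05,0,0,0,0]
    - [0,0,0.1,0,0,0,0]
    - [0,0,0.14,0,0,0,0]
    - [-0.02,0.06,0.14,0,0,0,0]
    - [-0.05,0.12,0.14,0,0,0,0]
    - [-0.08,0.18,0.14,0,0,0,0]
    - [-0.11,0.24,0.14,0,0,0,0]
    - [-0.13,0.3,0.14,0,0,0,0]
    - [-0.15,0.36,0.14,0,0,0,0]
    - [-0.17,0.42,0.14,0,0,0,0]
    - [-0.17,0.42,0.14,0,0,0,0]
    - [-0.17,0.42,0.14,0,0,0,0]
    - [-0.17,0.42,0.14,0,0,0,0]

```text
time: 9.4
tool_pos: [0.3421, 0.3658, 0.2169]
ee_rot: [[-0.893, 0.45, 0.0], [0.45, 0.893, -0.001], [-0.001, -0.001, -1.0]]
ft_force: [0.3, -0.8, -0.1]
width: 0.0009
```

Run:
```python
from h import *
p=ctrl.read_camera("top");c=p["img"][150:300,150:330];cv2.imwrite("pics/c3.png",cv2.resize(c,None,fx=4,fy=4,interpolation=cv2.INTER_CUBIC))
s=ctrl.sense();print(s["time"],s["tool_pos"],s["ft_force"],np.abs(s["qd"]).max())
```

```text
9.45 [0.34218201 0.36568914 0.21699222] [ 1.08596295 -0.78682319  0.37597464] 0.2588675398759366
```

View pics/c3.png

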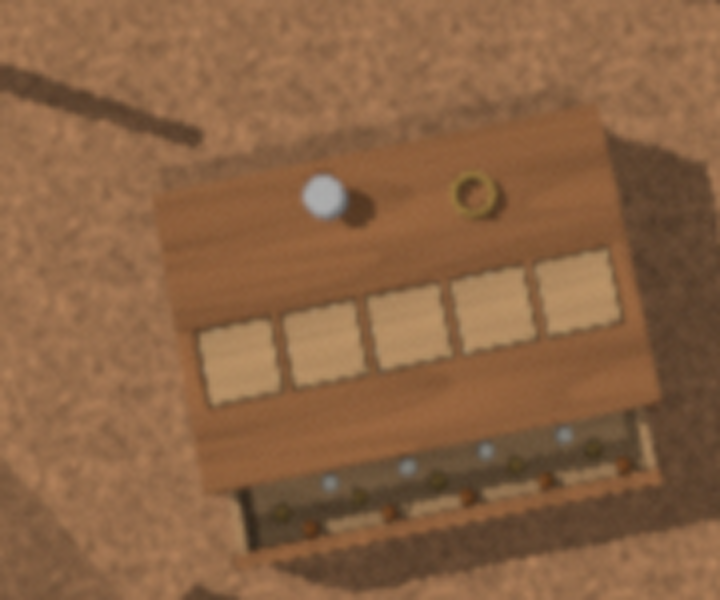

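The drawer is out; its front edge now runs from about (250,555) to (655,480), roughly 75 px, or 50 mm. All the tiles look flush, and the bobbin (325,197) and ring (473,194) have not moved. Handing in.

```bash
python3 -c "
from workcell import ctrl
print(ctrl.close_job())"
```

```text
the job is handed in; nothing more can be done
None
```

The drawer is open and the job is handed in. The catch was in place 1 (tile1). I felt along the row from tile4 with the fingers shut:

- **Tiles 4, 3 and 2:** rigid, stopping the fingers at about 85 mm height with 9 to 11 N.
- **Tile1:** gave at only 1.8 N. I pressed it to its stop, about 6 mm down at 13.7 N, and then took the hand away.
- **Tile0:** not tested, since the catch had already been found.

**Last checks:** the final top view at 9.4 s showed the drawer about 50 mm out and every tile looking flush. The bobbin and ring were where they started. The hand was well clear, with a force reading of about 1 N or less.

I judged the drawer and tile positions from that one picture, as there was no direct joint reading. I did not look again at the dish, pliers, mandrel and awl, but the arm's path stayed away from them. No check failed or disagreed.

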